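# Slide the salt shaker along the rack deck into its well

## Task

The salt shaker has been left standing on the plain front deck of the spice rack. Keep it upright with its foot on the deck and slide it across to the one wide empty well (the insert with the four narrow holes is not for it) until it drops in; leave it standing upright on the floor of that well and let go. Do not lift the shaker off the deck on the way, and leave the spice jar standing in the well next door.

Things in the scene. Friction and masses are not known exactly. Their poses are not given: they have to be found in the camera images.
- salt_shaker: Loose round glass salt shaker with a domed grey perforated cap, 90 mm high, 0.1 kg. Round foot 44 mm wide; glass at most 44 mm wide up to 66 mm above the foot, cap above it up to 34 mm wide. Origin: centre of the foot's underside, z up. Starts upright on the rack's plain front deck. Its foot is not quite flat: it may lean up to 3 degrees as it stands.
- rack: Fixed wooden spice rack, 212 (x) by 324 mm (y); steel deck 42 mm above the worktop. Near half (x -100 to -6 mm): plain deck with a 4 mm lip in front. Behind, flush: three 100 mm square inserts at rack x 45 mm, y -100, 0, 100 mm in any order: wide empty well, same well with spice jar, four 24 mm holes. Border 2 mm high. Origin: underside centre, on the worktop; x to the back, y left.
- well_mouth (a point): Centre of the mouth of the wide empty well, at deck height. The round well is 66 mm in diameter, 30 mm deep, with a flat floor and a 2 mm bevelled rim, in the middle of its 100 mm square steel insert. Axes as those of the rack. Deck, inserts and well are smooth polished steel (friction about 0.2).
- spice_jar: Loose cylindrical spice jar, 44 mm in diameter and 109 mm high, with a light flat-topped cap, standing in the other wide well, so its top is 79 mm above the deck. Its well's centre is 100 or 200 mm from the empty well's centre along the rack. Origin: centre of its underside, z up.
Things that resemble listed ones, but are neither listed nor needed, are in the scene too. Leave any blue look-alike of the salt_shaker alone.

How it is judged:
By the outcome, as a careful person would: the job done as asked, in the order asked, and still so for the second after the job is handed in, with the robot touching nothing.
It also fails if it takes over 43 s, if anything falls off the work surface, if the arm or the gripper's body presses on something with over 40 N, if the wrist force passes 120 N, or if a joint passes its speed limit or range.

## Robot

A 7-joint arm with a two-finger parallel gripper is mounted at the origin on a cart in front of the work surface, level with it; the furniture and walls round the work are solid. World frame = base frame: x ahead of the robot, y to its left, z up, the work surface at z = 0. Lengths are in m, angles in rad, forces in N, time in s.
With the tool pointing down it reaches from about 0.4 to 0.925 m from the base axis. Payload 5.6 kg.
Tool frame: the origin (TCP) lies at the very end of the fingers, on their centre line; the grasp point (between the pads) lies 19 mm behind it; z points along the fingers, y is the direction in which the jaws open and shut (so a half turn about z gives the same grasp; the last joint's range is limited). The gripper opens to 85 mm and grips with 20 to 120 N. Pads are 22 mm wide; open, the fingers measure 114 mm over their backs; the gripper's body (76 mm by 85 mm) begins 54 mm behind the grasp point. The pads swing forward as they close: fully open they stand 13 mm farther back than shut.
Start: joints at [-1.219, 0.468, -0.012, 1.603, 0.006, 1.071, -0.056], TCP at [0.25, 0.6, 0.231] pointing down, gripper open.
Joint ranges: [-2.53, 2.53], [-0.31, 2.02], [-1.57, 1.55], [0.28, 2.44], [-1.29, 4.43], [0.15, 1.84], [-2.92, 2.92]. Speed limits (rad/s): [2.57, 2.57, 3.14, 3.14, 3.14, 3.14, 3.14].

## Interface

Orientations are given as a unit quaternion [x, y, z, w].
In Python, from cell import manip gives the robot as it stands.
- The arm moves only by the tool drive_tool, never from a script. Its argument "plan" is one flat list of numbers, 5 for each row, row after row: the opening, from -1 (shut) to 1 (fully open), so that 0 is half open, then the shift along the tool's x, y, z normalised to -1 to 1, where 1 is 0.15 m, then the turn about the tool's z normalised to -1 to 1, where 1 is pi/4 rad. In form: [grip, x, y, z, roll, grip, x, y, z, roll, ...]. A call has 1 to 5 rows; each row is the pose to reach, as a shift and turn from the pose commanded when the call began, along the tool's axes at that moment; what a row does not reach only later rows make up. A row lasts 1/12 s, in which the tool goes at most 41.7 mm and 7.16 degrees, less where a joint would pass 70% of its speed; a pose out of reach is approached as far as the arm can. A call with a number of a shift or a turn outside -1 to 1 is refused whole. A call with a gripper value outside its range is refused whole. The fingers move at their own pace and stop on an object; "newtons" is the grip in N (left out, the last holds). Time passes only in rows, so rows that repeat a pose let the fingers close. It gives the time, the measured TCP pose, the force and the opening at its end, in the units of the state.
- manip.get_state(): the state, without advancing time (a new reading comes with each control period).
- manip.camera(name): name is "scene" or "top" or "wrist"; returns the picture (400x640x3 uint8, red, green, blue); there is no depth.
- manip.camera_model(name): a dict with "fov_y" (degrees; the focal length in pixels is half the picture's height over the tangent of half this angle, whatever the lens; pixels are square), "cx", "cy" (the principal point, pixels), "R" (3x3) and "t" (3): a world point X has camera coordinates R X + t; the wrist camera has in their place "hand_eye" (4x4, takes a point from camera to tool coordinates, whose origin is the TCP and whose axes are the flange's). Camera axes: x right, y down, z forward; pixel columns grow to the right and rows downward; lengths in m; the calibration is good to about 2 mm. A picture is of the moment at which its call begins: read the wrist's pose just before it. camera_model takes no time and is no camera call.
- manip.job_done(): hands the job in, once; it reports no verdict.
The state is a dict: "time": time; "joint_pos": joint angles; "qvel": joint speeds; "effort": joint torques, N m; "position": TCP position; "tcp_rot": TCP orientation; "ft_force": force on the tool from outside, world axes, zero at the start; "torque": the same for the moment, N m; "finger_gap": opening from 0.0 (shut) to 1.0 (fully open).
Only numpy, scipy, OpenCV 4.12 (cv2) and the standard library are available. Lean on these libraries where they do the work, as an engineer would, in place of code of your own. Each camera call takes 0.05 s, during which the arm holds its last target. There are 200 camera calls.

## Working session

There is one attempt and no reset: what is moved stays moved. The work goes in short steps, Python scripts to look and compute and a tool call to move; the robot and the scene stay as the last step left them, time stands still between calls to the robot, and variables do not carry over. Pictures are saved under pics/ and viewed, about 8 in all and at most 12, crops included, and the job is handed in when it is done.

Besides the shell and the picture viewer there is one more tool, called after "Call:" by a JSON object that holds its "name" and its "arguments". drive_tool: Moves the arm, as the interface text tells. Its arguments: {"type":"object","properties":{"plan":{"type":"array"},"newtons":{"type":"number"}},"required":["plan"]}

```bash
mkdir -p pics; cat > h.py <<'E'
from cell import manip
import numpy as np, cv2
from scipy.spatial.transform import Rotation as Ro
def model(n):
    m=manip.camera_model(n); f=200/np.tan(np.radians(m['fov_y'])/2)
    return m,f
def ray(n,u,v):
    m,f=model(n); R=np.array(m['R']);t=np.array(m['t'])
    return -R.T@t, R.T@np.array([(u-m['cx'])/f,(v-m['cy'])/f,1])
def onz(n,u,v,z):
    c,d=ray(n,u,v); return c+d*(z-c[2])/d[2]
def proj(n,X):
    m,f=model(n); p=np.array(m['R'])@np.array(X)+np.array(m['t'])
    return p[0]/p[2]*f+m['cx'],p[1]/p[2]*f+m['cy']
E
python3 - <<'E'
from h import *
for n in('scene','top'):
    cv2.imwrite(f'pics/{n}.png',manip.camera(n)[:,:,::-1]); m=manip.camera_model(n); print(n,m)
s=manip.get_state();print(s)
E
```

```text
scene {'fov_y': 48.13359954257825, 'cx': 323.04503851738866, 'cy': 199.76838690296884, 'R': array([[-0.60948146, -0.79279245, -0.00353234],
       [-0.35594209,  0.27761627, -0.89231969],
       [ 0.70840495, -0.542595  , -0.45139017]]), 't': array([0.35900024, 0.23377759, 0.51425967])}
top {'fov_y': 43.92620339505095, 'cx': 316.4193951002355, 'cy': 198.74582171993055, 'R': array([[-2.69538371e-02, -9.99633241e-01, -2.62203947e-03],
       [-9.96943829e-01,  2.70735353e-02, -7.32804614e-02],
       [ 7.33245730e-02,  6.38836451e-04, -9.97307926e-01]]), 't': array([0.0555342 , 0.53967044, 0.94836459])}
{'time': 0.1, 'joint_pos': array([-1.21899755,  0.46833646, -0.01161399,  1.60352706,  0.00601993,
        1.0714201 , -0.05629892]), 'qvel': array([ 0.00069114, -0.00169239, -0.00056784, -0.00266835, -0.00037537,
        0.00196009,  0.00168673]), 'effort': array([ 1.20521257e-03, -5.33518302e+01,  2.15510675e-02, -2.51963156e+01,
        1.14929391e-02,  4.31119217e-03, -1.68362118e-05]), 'position': array([0.24986884, 0.59950365, 0.23040473]), 'tcp_rot': array([ 1.96141327e-01,  9.80575287e-01, -8.22540046e-04, -9.79146774e-05]), 'ft_force': array([-1.08285873,  0.24303854, -0.17801846]), 'torque': array([-0.0167606 ,  0.02830037,  0.0350732 ]), 'finger_gap': 1.0013397997207476}
```

View pics/scene.png

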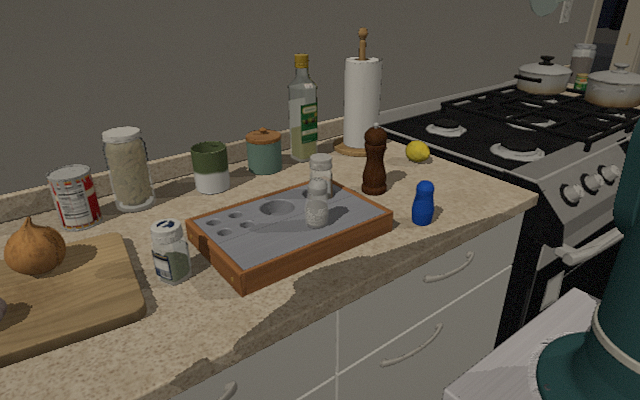

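View pics/top.png

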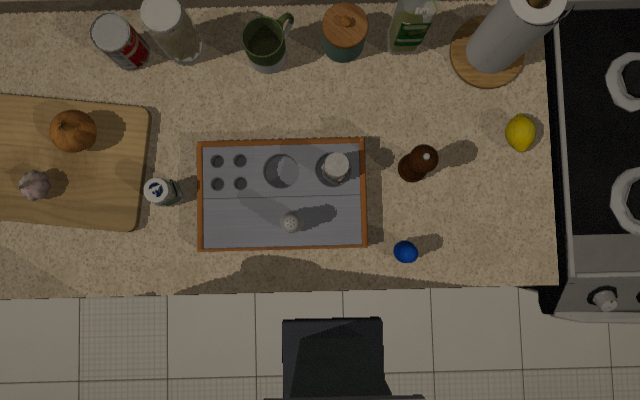

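```bash
python3 - <<'E'
from h import *
a=cv2.imread('pics/top.png')[130:260,190:380]; b=cv2.imread('pics/scene.png')[140:290,180:400]
cv2.imwrite('pics/c1.png',cv2.resize(a,None,fx=4,fy=4,interpolation=cv2.INTER_CUBIC))
cv2.imwrite('pics/c2.png',cv2.resize(b,None,fx=3.6,fy=3.6,interpolation=cv2.INTER_CUBIC))
E
```

```text
(no output)
```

View pics/c1.png

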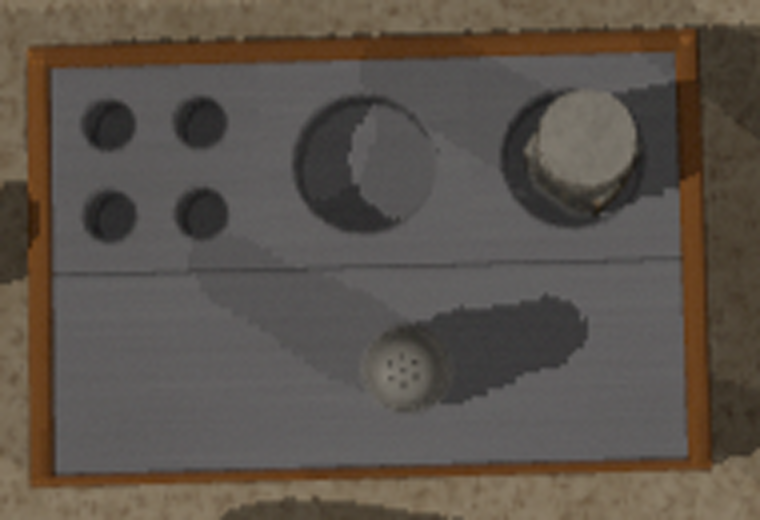

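View pics/c2.png

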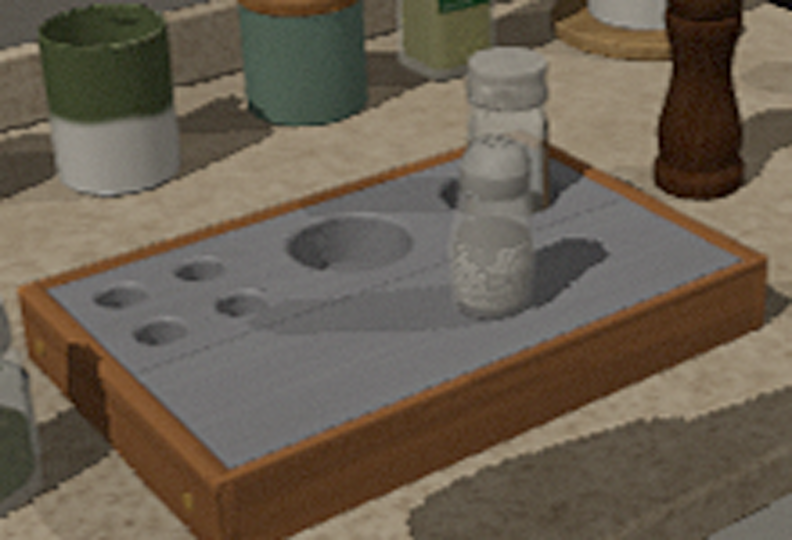

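```bash
python3 - <<'E'
from h import *
T=lambda u,v,z: onz('top',190+(u+.5)/4-.5,130+(v+.5)/4-.5,z)
S=lambda u,v,z: onz('scene',180+(u+.5)/3.6-.5,140+(v+.5)/3.6-.5,z)
np.set_printoptions(precision=4,suppress=True)
c=np.array([T(*p,.044) for p in((28,46),(697,31),(710,467),(30,486))]);print(c,c.mean(0))
for i in range(4):print(np.linalg.norm(c[i]-c[i-1]))
for i in((1,0),(2,3)):
  d=c[i[1]]-c[i[0]];print('yaw',np.degrees(np.arctan2(-d[0],d[1])))
print('well top',T(366,164,.042),'rim l/r/t/b',T(293,164,.042),T(438,164,.042),T(366,94,.042),T(366,234,.042))
print('well scene',S(350,242,.042), S(287,243,.042),S(413,243,.042))
print('holes',[T(*p,.042) for p in((109,125),(200,122),(109,216),(202,214))])
print('seam',T(52,273,.042),T(682,259,.042))
print('cap top',T(403,370,.130)); print('cap scene',S(497,143,.130)); print('foot scene',S(494,304,.042))
print('jar top',T(588,138,.121),S(507,62,.121))
for X in((.55,.05,.042),):print(proj('top',X),proj('scene',X))
print(Ro.from_quat(manip.get_state()['tcp_rot']).as_matrix())
E
```

```text
[[ 0.6564  0.268   0.044 ]
 [ 0.6549 -0.0534  0.044 ]
 [ 0.4464 -0.0525  0.044 ]
 [ 0.4461  0.269   0.044 ]] [0.5509 0.1078 0.044 ]
0.21031950640830588
0.3213674202944449
0.20848471755325368
0.3214222294424989
yaw -0.2745821160818145
yaw 0.05248513313995849
well top [0.5952 0.107  0.042 ] rim l/r/t/b [0.5961 0.142  0.042 ] [0.5942 0.0726 0.042 ] [0.629  0.1063 0.042 ] [0.5615 0.1078 0.042 ]
well scene [0.5961 0.1062 0.042 ] [0.6158 0.1334 0.042 ] [0.5745 0.0804 0.042 ]
holes [array([0.6174, 0.2299, 0.042 ]), array([0.6177, 0.1862, 0.042 ]), array([0.5735, 0.2305, 0.042 ]), array([0.5733, 0.186 , 0.042 ])]
seam [0.5469 0.258  0.042 ] [ 0.5454 -0.0427  0.042 ]
cap top [0.4937 0.0868 0.13  ]
cap scene [0.4938 0.0841 0.13  ]
foot scene [0.4959 0.0853 0.042 ]
jar top [0.5935 0.0037 0.121 ] [0.5922 0.0033 0.121 ]
(np.float64(311.5051715047495), np.float64(193.31275480579578)) (np.float64(314.6910962570652), np.float64(207.29243386555848))
[[-0.9231  0.3847 -0.0005]
 [ 0.3847  0.9231 -0.0016]
 [-0.0001 -0.0017 -1.    ]]
```

Call:
{"name": "drive_tool", "arguments": {"plan": [1,-0.94,-0.845,0,-0.503,1,-0.94,-0.845,0,-0.503,1,-0.94,-0.845,0,-0.503,1,-0.94,-0.845,0,-0.503,1,-0.94,-0.845,0,-0.503], "newtons": 20}}

```text
time: 0.52
position: [0.3338, 0.4237, 0.2308]
tcp_rot: [0.002, 1.0, -0.001, 0.0]
ft_force: [0.5, -0.6, -0.2]
finger_gap: 1.002
```

Call:
{"name": "drive_tool", "arguments": {"plan": [1,-0.53,-1,0,0,1,-0.53,-1,0,0,1,-0.53,-1,0,0,1,-0.53,-1,0,0,1,-0.53,-1,0,0]}}

```text
time: 0.93
position: [0.4147, 0.2708, 0.2312]
tcp_rot: [0.006, 1.0, -0.002, 0.001]
ft_force: [-0.0, -1.7, -1.2]
finger_gap: 0.997
```

Call:
{"name": "drive_tool", "arguments": {"plan": [1,-0.5,-1,0,0,1,-0.5,-1,0,0,1,-0.5,-1,0,0,1,-0.5,-1,0,0,1,-0.5,-1,0,0]}}

```text
time: 1.35
position: [0.489, 0.1204, 0.2314]
tcp_rot: [0.006, 1.0, -0.002, 0.001]
ft_force: [1.1, -0.5, -0.2]
finger_gap: 1.001
```

Call:
{"name": "drive_tool", "arguments": {"plan": [1,-0.04,-0.24,0,0,1,-0.04,-0.24,0,0,1,-0.04,-0.24,0,0,1,-0.04,-0.24,0,0]}}

```text
time: 1.68
position: [0.4917, 0.0934, 0.2311]
tcp_rot: [-0.0, 1.0, 0.0, -0.0]
ft_force: [0.9, -0.1, -0.0]
finger_gap: 0.998
```

```bash
python3 - <<'E'
from h import *
np.set_printoptions(precision=4,suppress=True)
s=manip.get_state(); im=manip.camera('wrist')
print(s['position'],s['tcp_rot'],s['ft_force'],s['time'])
m=manip.camera_model('wrist');print(m)
cv2.imwrite('pics/w1.png',im[:,:,::-1])
f=model('wrist')[1]; H=np.array(m['hand_eye']); R=Ro.from_quat(s['tcp_rot']).as_matrix()
def pw(X):
    p=H[:3,:3].T@(R.T@(np.array(X)-s['position'])-H[:3,3]); return p[0]/p[2]*f+m['cx'],p[1]/p[2]*f+m['cy']
for X in((.4937,.0855,.13),(.495,.0855,.042),(.5955,.1065,.042)):print(pw(X))
E
```

```text
[0.4917 0.0934 0.2311] [-0.0001  1.      0.0002 -0.0002] [ 0.8753 -0.0728 -0.0481] 1.6833
{'fov_y': 62.62261671447525, 'cx': 319.6321154967457, 'cy': 199.36950662826575, 'hand_eye': array([[-0.    , -0.9504, -0.3111,  0.0813],
       [ 1.    , -0.    , -0.    ,  0.0005],
       [ 0.    , -0.3111,  0.9504, -0.1436],
       [ 0.    ,  0.    ,  0.    ,  1.    ]])}
(np.float64(308.85446476475096), np.float64(203.24644996343636))
(np.float64(311.4698169999173), np.float64(177.23654373428732))
(np.float64(330.61233740610214), np.float64(263.1281837920693))
```

View pics/w1.png

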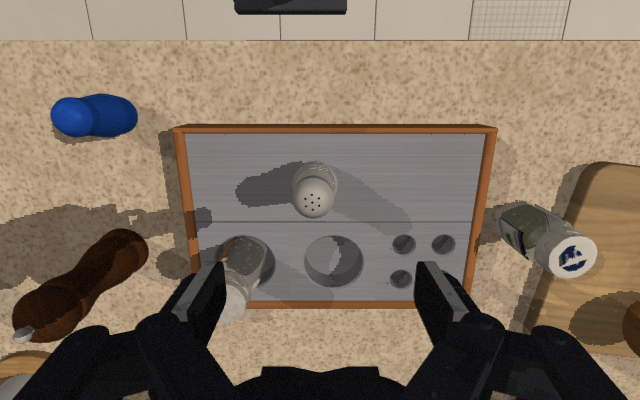

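Call:
{"name": "drive_tool", "arguments": {"plan": [1,-0.022,-0.046,0.25,0,1,-0.022,-0.046,0.5,0,1,-0.022,-0.046,0.75,0,1,-0.022,-0.046,1,0,1,-0.022,-0.046,1,0]}}

```text
time: 2.15
position: [0.4898, 0.0863, 0.0748]
tcp_rot: [-0.001, 1.0, -0.002, -0.007]
ft_force: [-1.8, 0.6, -0.5]
finger_gap: 1.001
```

Call:
{"name": "drive_tool", "arguments": {"plan": [0.3,0,0,0,0,0.3,0,0,0,0,0.3,0,0,0,0]}}

```text
time: 2.4
position: [0.4972, 0.0868, 0.0838]
tcp_rot: [-0.0, 1.0, 0.001, 0.002]
ft_force: [0.2, 0.0, 1.0]
finger_gap: 0.653
```

```bash
python3 - <<'E'
from h import *
s=manip.get_state();print(s['position'],s['ft_force'],s['finger_gap'])
a=manip.camera('wrist')[:,:,::-1][60:360,140:500];b=manip.camera('scene')[:,:,::-1][120:270,230:410]
cv2.imwrite('pics/w2.png',np.hstack([a,cv2.resize(b,(360,300),interpolation=cv2.INTER_CUBIC)]))
E
```

```text
[0.49717385 0.0868151  0.08383619] [0.23101228 0.04556964 0.95932335] 0.6526251166326391
```

View pics/w2.png

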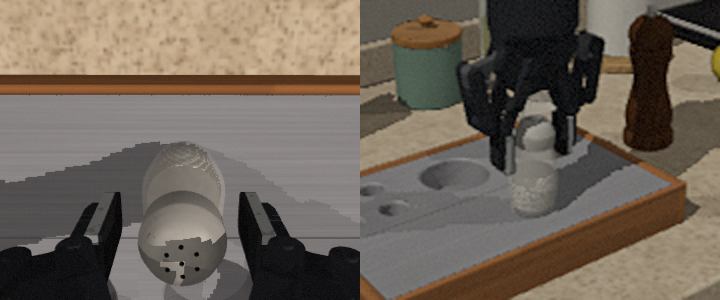

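Call:
{"name": "drive_tool", "arguments": {"plan": [0.1,0.01,0,0,0,0,0.01,0,0,0,-0.3,0.01,0,0,0,-0.3,0.01,0,0,0,-0.3,0.01,0,0,0], "newtons": 20}}

```text
time: 2.92
position: [0.4946, 0.0862, 0.0825]
tcp_rot: [-0.0, 1.0, 0.0, 0.001]
ft_force: [-1.5, 0.3, 6.9]
finger_gap: 0.436
```

Call:
{"name": "drive_tool", "arguments": {"plan": [-0.3,0,0,0,0,-0.3,0,0,0,0,-0.3,0,0,0,0]}}

```text
time: 3.17
position: [0.4946, 0.0862, 0.0825]
tcp_rot: [-0.0, 1.0, 0.0, 0.001]
ft_force: [-1.3, 0.2, 7.3]
finger_gap: 0.435
```

Call:
{"name": "drive_tool", "arguments": {"plan": [-0.3,-0.01,0.002,-0.005,0,-0.3,-0.03,0.006,-0.005,0,-0.3,-0.05,0.01,-0.005,0,-0.3,-0.07,0.014,-0.005,0,-0.3,-0.09,0.018,-0.005,0]}}

```text
time: 3.58
position: [0.5079, 0.0879, 0.0835]
tcp_rot: [0.0, 1.0, -0.0, 0.0]
ft_force: [-4.6, -3.1, 16.2]
finger_gap: 0.434
```

```bash
python3 - <<'E'
from h import *
s=manip.get_state();print(s['position'],s['ft_force'],s['torque'],s['finger_gap'])
a=manip.camera('wrist')[:,:,::-1][60:360,140:500];b=manip.camera('scene')[:,:,::-1][130:255,240:390]
cv2.imwrite('pics/w3.png',np.hstack([a,cv2.resize(b,(360,300),interpolation=cv2.INTER_CUBIC)]))
s=manip.get_state();print(s['position'],s['ft_force'],s['torque'],s['finger_gap'])
E
```

```text
[0.50789137 0.0879339  0.08345584] [-4.56910888 -3.14587713 16.24611448] [-0.81744237  1.00262886 -0.0698715 ] 0.4335897083728037
[0.50850686 0.08799371 0.08351653] [-3.56688503 -1.94817443 14.24345842] [-0.59511619  0.78940502 -0.03114027] 0.43843069535263046
```

View pics/w3.png

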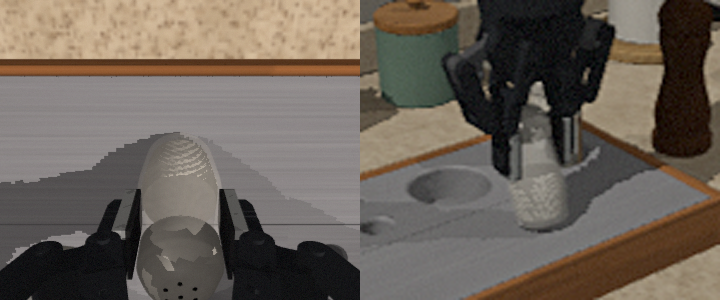

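Call:
{"name": "drive_tool", "arguments": {"plan": [-0.3,0.03,-0.006,0,0,-0.3,0.06,-0.012,0,0,-0.3,0.09,-0.018,0,0,-0.3,0.09,-0.018,0,0,-0.3,0.09,-0.018,0,0]}}

```text
time: 4.1
position: [0.4943, 0.086, 0.0825]
tcp_rot: [-0.0, 1.0, 0.0, 0.001]
ft_force: [0.7, 0.6, 6.5]
finger_gap: 0.432
```

```bash
python3 - <<'E'
from h import *
s=manip.get_state();print(s['position'],s['ft_force'],s['torque'],s['finger_gap'],s['joint_pos'])
a=manip.camera('wrist')[:,:,::-1][60:360,140:500];b=manip.camera('scene')[:,:,::-1][130:255,240:390]
cv2.imwrite('pics/w4.png',np.hstack([a,cv2.resize(b,(360,300),interpolation=cv2.INTER_CUBIC)]))
E
```

```text
[0.49434205 0.08595928 0.08249691] [0.69168331 0.5630465  6.50139595] [ 0.00253476 -0.26018748  0.00130866] 0.4318053622217448 [-0.36401562  0.43931376  0.15132585  2.07951884 -0.10921051  0.62848247
  1.43247364]
```

View pics/w4.png

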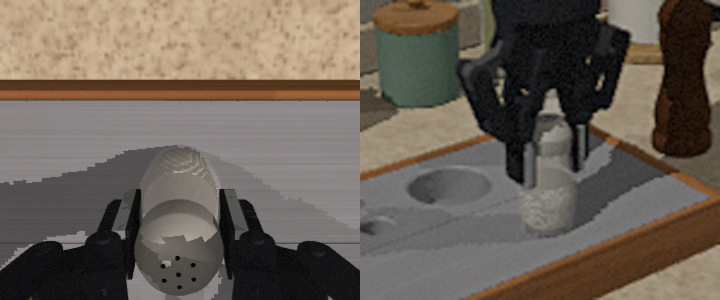

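Call:
{"name": "drive_tool", "arguments": {"plan": [0,0,0,0,0,0.1,0,0,0,0,0.5,0,0,0,0,1,0,0,0,0,1,0,0,0,0]}}

```text
time: 4.62
position: [0.4934, 0.0858, 0.0817]
tcp_rot: [-0.0, 1.0, -0.0, -0.0]
ft_force: [0.2, -0.5, 0.9]
finger_gap: 0.941
```

Call:
{"name": "drive_tool", "arguments": {"plan": [1,0,0,0,0.1,1,0,0,0,0.25,1,0,0,0,0.4,1,0,0,0,0.55,1,0,0,0,0.7]}}

```text
time: 5.03
position: [0.4937, 0.0858, 0.0819]
tcp_rot: [0.274, 0.962, -0.0, -0.0]
ft_force: [0.4, 0.0, 0.4]
finger_gap: 1.0
```

Call:
{"name": "drive_tool", "arguments": {"plan": [1,0,0,0,0.15,1,0,0,0,0.3,1,0,0,0,0.45,1,0,0,0,0.6,1,0,0,0,0.75]}}

```text
time: 5.45
position: [0.4936, 0.0859, 0.0819]
tcp_rot: [0.541, 0.841, -0.0, -0.0]
ft_force: [0.6, -0.3, -0.1]
finger_gap: 1.001
```

Call:
{"name": "drive_tool", "arguments": {"plan": [1,0,0,0,0.12,1,0,0,0,0.22,1,0,0,0,0.283,1,0,0,0,0.283,1,0,0,0,0.283]}}

```text
time: 5.87
position: [0.4936, 0.086, 0.0819]
tcp_rot: [0.628, 0.778, -0.0, -0.0]
ft_force: [0.6, -0.3, -1.2]
finger_gap: 1.002
```

```bash
python3 - <<'E'
from h import *
np.set_printoptions(precision=4,suppress=True)
s=manip.get_state();print(s['time'],s['position'],s['ft_force'],s['finger_gap'],s['joint_pos'],Ro.from_quat(s['tcp_rot']).as_matrix())
a=manip.camera('wrist')[:,:,::-1][60:360,140:500];b=manip.camera('scene')[:,:,::-1][130:255,240:390]
cv2.imwrite('pics/w5.png',np.hstack([a,cv2.resize(b,(360,300),interpolation=cv2.INTER_CUBIC)]))
E
```

```text
5.8667 [0.4936 0.086  0.0819] [ 0.5695 -0.3025 -1.1938] 1.0023478804374875 [-0.6456  0.474   0.4992  2.0978 -0.3671  0.654   0.3141] [[-0.2102  0.9777 -0.0003]
 [ 0.9777  0.2102 -0.0002]
 [-0.0002 -0.0004 -1.    ]]
```

View pics/w5.png

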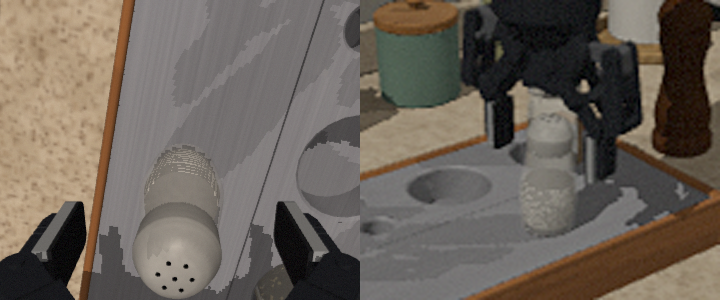

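Call:
{"name": "drive_tool", "arguments": {"plan": [0.3,0,0,0,0,0.1,0,0,0,0,0,0,0,0,0,-0.1,0,0,0,0,-0.3,0,0,0,0], "newtons": 20}}

```text
time: 6.38
position: [0.4939, 0.0859, 0.0823]
tcp_rot: [0.629, 0.777, 0.0, -0.0]
ft_force: [-0.1, -0.1, 3.2]
finger_gap: 0.436
```

Call:
{"name": "drive_tool", "arguments": {"plan": [-0.3,0,0,0,0,-0.3,0,0,0,0,-0.3,0,0,0,0]}}

```text
time: 6.63
position: [0.4939, 0.0859, 0.0823]
tcp_rot: [0.629, 0.777, 0.0, 0.0]
ft_force: [-1.8, -0.2, 5.1]
finger_gap: 0.437
```

Call:
{"name": "drive_tool", "arguments": {"plan": [-0.3,0,0,-0.002,0,-0.3,0,0,-0.002,0,-0.3,0,0,-0.002,0]}}

```text
time: 6.88
position: [0.4939, 0.0859, 0.0823]
tcp_rot: [0.629, 0.777, 0.0, 0.0]
ft_force: [-0.1, 0.5, 2.4]
finger_gap: 0.437
```

```bash
python3 - <<'E'
from h import *
for i in range(3):
    s=manip.get_state();print(s['position'],s['ft_force'],s['torque']);manip.camera('top')
E
```

```text
[0.49386527 0.08586351 0.08234597] [-0.12359398  0.51522987  2.42328494] [-0.07197139  0.15986217  0.00897152]
[0.49385249 0.08586512 0.08233607] [-0.92323994 -0.72791947  2.68483955] [-0.03318334  0.13468729  0.03096598]
[0.49384837 0.08585906 0.08234477] [-0.18476056 -0.08790996  2.93537767] [-0.04333116  0.09692922 -0.01410743]
```

Call:
{"name": "drive_tool", "arguments": {"plan": [-0.3,0,0.01,0,0,-0.3,0,0.03,0,0,-0.3,0,0.05,0,0,-0.3,0,0.07,0,0,-0.3,0,0.08,0,0]}}

```text
time: 7.45
position: [0.5061, 0.0886, 0.0823]
tcp_rot: [0.629, 0.777, 0.0, 0.0]
ft_force: [-1.7, -0.2, 3.9]
finger_gap: 0.438
```

Call:
{"name": "drive_tool", "arguments": {"plan": [-0.3,0,0.01,0,0,-0.3,0,0.02,0,0,-0.3,0,0.02,0,0]}}

```text
time: 7.7
position: [0.5089, 0.089, 0.0823]
tcp_rot: [0.629, 0.777, 0.0, 0.0]
ft_force: [-1.4, -0.2, 3.0]
finger_gap: 0.434
```

```bash
python3 - <<'E'
from h import *
for i in range(2):
    s=manip.get_state();print(s['position'],s['ft_force'],s['torque']);manip.camera('top')
a=manip.camera('wrist')[:,:,::-1][60:360,140:500];b=manip.camera('scene')[:,:,::-1][130:255,240:390]
cv2.imwrite('pics/w6.png',np.hstack([a,cv2.resize(b,(360,300),interpolation=cv2.INTER_CUBIC)]))
E
```

```text
[0.50890648 0.08904833 0.08233825] [-1.36812977 -0.1857488   3.03097785] [-0.04655928  0.14128332 -0.01125783]
[0.5088311  0.08905326 0.08233963] [ 0.2261932  -0.30035828  2.50426408] [-0.02818317  0.1118997  -0.00984839]
```

View pics/w6.png

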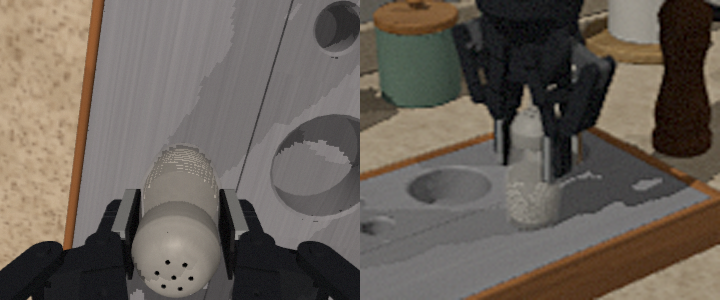

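Call:
{"name": "drive_tool", "arguments": {"plan": [-0.3,0,0.02,0,0,-0.3,0,0.05,0,0,-0.3,0,0.08,0,0,-0.3,0,0.11,0,0,-0.3,0,0.14,0,0]}}

```text
time: 8.32
position: [0.5295, 0.0935, 0.0823]
tcp_rot: [0.629, 0.777, -0.0, -0.0]
ft_force: [-0.9, -0.2, 3.9]
finger_gap: 0.437
```

Call:
{"name": "drive_tool", "arguments": {"plan": [-0.3,0,0.03,0,0,-0.3,0,0.06,0,0,-0.3,0,0.09,0,0,-0.3,0,0.12,0,0,-0.3,0,0.15,0,0]}}

```text
time: 8.73
position: [0.5515, 0.0982, 0.0824]
tcp_rot: [0.629, 0.777, 0.0, -0.0]
ft_force: [-2.4, -0.6, 5.1]
finger_gap: 0.435
```

Call:
{"name": "drive_tool", "arguments": {"plan": [-0.3,0,0.03,0,0,-0.3,0,0.06,0,0,-0.3,0,0.09,0,0,-0.3,0,0.12,0,0,-0.3,0,0.15,0,0]}}

```text
time: 9.15
position: [0.5735, 0.1028, 0.0823]
tcp_rot: [0.629, 0.777, -0.0, 0.0]
ft_force: [-0.3, 0.4, 2.9]
finger_gap: 0.433
```

Commanded 0.44 of 0.59; finish the remaining 0.15.

Call:
{"name": "drive_tool", "arguments": {"plan": [-0.3,0,0.03,0,0,-0.3,0,0.06,0,0,-0.3,0,0.09,0,0,-0.3,0,0.12,0,0,-0.3,0,0.15,0,0]}}

```text
time: 9.57
position: [0.5954, 0.1076, 0.0821]
tcp_rot: [0.629, 0.777, -0.0, 0.0]
ft_force: [-0.4, 0.8, -0.6]
finger_gap: 0.437
```

Call:
{"name": "drive_tool", "arguments": {"plan": [-0.3,0,0,0,0,-0.3,0,0,0,0,-0.3,0,0,0,0]}}

```text
time: 9.82
position: [0.5948, 0.1073, 0.0822]
tcp_rot: [0.629, 0.777, -0.0, -0.0]
ft_force: [-0.4, -0.3, -1.3]
finger_gap: 0.441
```

```bash
python3 - <<'E'
from h import *
s=manip.get_state();print(s['position'],s['ft_force'],s['torque'])
a=manip.camera('wrist')[:,:,::-1][60:360,140:500];b=manip.camera('scene')[:,:,::-1][130:255,220:370]
cv2.imwrite('pics/w7.png',np.hstack([a,cv2.resize(b,(360,300),interpolation=cv2.INTER_CUBIC)]))
E
```

```text
[0.5947935  0.10733737 0.08219811] [-0.38638554 -0.27415614 -1.28935964] [-0.01023227  0.03084647  0.02586277]
```

View pics/w7.png

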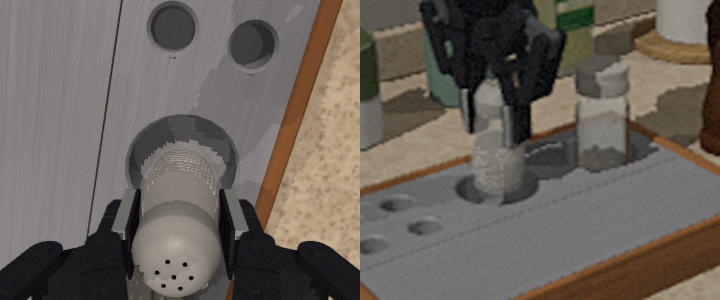

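Call:
{"name": "drive_tool", "arguments": {"plan": [-0.3,0,0,0.05,0,-0.3,0,0,0.1,0,-0.3,0,0,0.15,0,-0.3,0,0,0.18,0,-0.3,0,0,0.19,0]}}

```text
time: 10.33
position: [0.5941, 0.1072, 0.0524]
tcp_rot: [0.629, 0.777, -0.001, -0.001]
ft_force: [-1.9, -0.6, 4.7]
finger_gap: 0.437
```

Call:
{"name": "drive_tool", "arguments": {"plan": [-0.3,0,0,0.003,0,-0.3,0,0,0.006,0,-0.3,0,0,0.006,0,-0.3,0,0,0.006,0]}}

```text
time: 10.67
position: [0.5953, 0.1075, 0.0532]
tcp_rot: [0.629, 0.777, 0.0, 0.0]
ft_force: [0.1, 0.6, -0.9]
finger_gap: 0.435
```

Call:
{"name": "drive_tool", "arguments": {"plan": [-0.3,0,0,0.004,0,-0.3,0,0,0.007,0,-0.3,0,0,0.007,0,-0.3,0,0,0.007,0]}}

```text
time: 11.0
position: [0.5954, 0.1075, 0.0524]
tcp_rot: [0.629, 0.777, 0.0, 0.0]
ft_force: [-0.8, 1.2, 3.3]
finger_gap: 0.437
```

Contact with the floor at the expected depth. Release gently, then rise.

Call:
{"name": "drive_tool", "arguments": {"plan": [-0.1,0,0,0,0,0,0,0,0,0,0.1,0,0,0,0,0.25,0,0,0,0,0.4,0,0,0,0]}}

```text
time: 11.42
position: [0.5949, 0.1075, 0.0517]
tcp_rot: [0.629, 0.777, -0.0, -0.0]
ft_force: [-0.3, 0.6, 0.5]
finger_gap: 0.701
```

Call:
{"name": "drive_tool", "arguments": {"plan": [0.7,0,0,0,0,0.8,0,0,0,0,0.8,0,0,0,0]}}

```text
time: 11.67
position: [0.595, 0.1075, 0.0518]
tcp_rot: [0.629, 0.777, -0.0, -0.0]
ft_force: [-0.4, 0.7, 0.1]
finger_gap: 0.898
```

Call:
{"name": "drive_tool", "arguments": {"plan": [0.8,0,0,-0.1,0,0.8,0,0,-0.3,0,0.8,0,0,-0.5,0,0.8,0,0,-0.75,0,0.8,0,0,-1,0]}}

```text
time: 12.08
position: [0.5944, 0.1072, 0.203]
tcp_rot: [0.629, 0.777, -0.001, -0.0]
ft_force: [0.8, 0.3, -0.3]
finger_gap: 0.904
```

Call:
{"name": "drive_tool", "arguments": {"plan": [0.8,0.3,0,0,0,0.8,0.6,0,0,0,0.8,0.9,0,0,0,0.8,0.9,0,0,0]}}

```text
time: 12.42
position: [0.5641, 0.2484, 0.2018]
tcp_rot: [0.625, 0.78, 0.001, -0.002]
ft_force: [-0.7, 0.4, 0.1]
finger_gap: 0.897
```

```bash
python3 - <<'E'
from h import *
s=manip.get_state();print(s['time'],s['position'],s['ft_force'])
a=manip.camera('top')[:,:,::-1][130:260,190:380];b=manip.camera('scene')[:,:,::-1][130:280,190:400]
cv2.imwrite('pics/f.png',np.hstack([cv2.resize(a,(400,274),interpolation=3),cv2.resize(b,(384,274),interpolation=3)]))
E
```

```text
12.4167 [0.56414582 0.24841504 0.20175969] [-0.67147181  0.44835545  0.10632   ]
```

View pics/f.png

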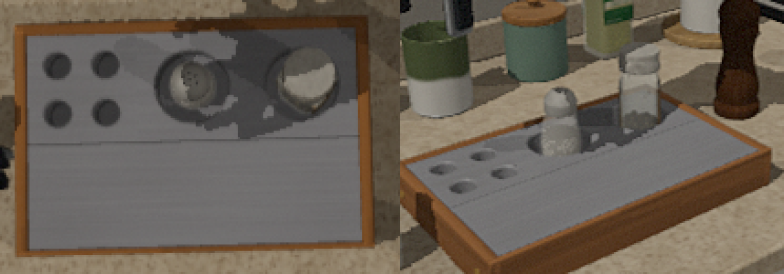

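The shaker stands upright in the middle well and is centred. The jar is undisturbed and the gripper is clear.

```bash
python3 -c "
from cell import manip
print(manip.job_done())"
```

```text
the job is handed in; nothing more can be done
None
```

The salt shaker is standing upright on the floor of the wide empty well (the middle insert), released, and the job is handed in at about 12.5 s.

- **First try:** I gripped the shaker with the jaws across the slide direction, pressing down about 7 N. It did not slide. The foot stuck and the shaker leaned about 13° (estimated) between the pads. I reversed the move until it stood upright again and let go.
- **Second try:** I turned the jaws along the slide direction and gripped with about 3 N of downward force. The shaker slid the roughly 104 mm to the well, with the wrist still reading a 3–5 N push from the deck when last checked about 22 mm short of the well centre. I then lowered it 30 mm, felt the floor at the expected height, and opened the gripper.
- **Final checks:** The last top and scene pictures show the shaker upright and about centred in the well. The spice jar is still standing next door, and the gripper is well clear.
- **Possible objections:** During the first try the shaker stayed pressed to the deck, but part of its foot came up as it leaned. At the well I lowered it in the grip rather than letting it fall in freely.

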